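Set the desk console's dial to its third mark and press the long key

TASK

On the desk console, turn the big knurled dial with the fingertips, clockwise (seen from above) until it clicks in at the third dot, counted from the smallest, without letting it run on to the fourth. Then, with the dial there, press the oblong key fully down and let it come up again. Do not press the round key, and leave everything else where it is.

Things in the scene. Friction and masses are not known exactly. Their poses are not given: they have to be found in the camera images.
- console: Flat aluminium control console fixed to the desk, 150 (x) x 230 (y) x 40 mm high; origin under its centre, z up. Its flat top plate is 40 mm above the desk. It carries the dial in its +y half and the two keys in its -y half. Its own axes turn with it.
- dial (a joint): Angle of the big knurled dial in rad, growing clockwise seen from above. Detents at 0, 0.6, 1.2, 1.8 = the four dots (third = 1.2); stops at -0.12 and 1.92. Starts in the first or second detent. Let go, it springs to the nearest detent. Leaving a detent takes about 0.045 N m. White line = pointer, at angle 0.9 - joint from the console's +x towards its +y.
- third_dot (a point): Centre of the third dot on the plate. Four flat black dots stand at 51 mm from the dial's centre, growing clockwise from first to fourth: widths 4, 6, 8, 10 mm. The third is at angle -0.3 rad from the console's +x, seen from the dial's centre.
- dial_top (a point): Centre of the dial's flat top face, on its upright axis, at (0, 45, 45) mm in the console's frame. The dial is a black disc 80 mm across that stands only 5 mm above the plate (too low to grip), flat on top out to 38 mm from the axis, with a ribbed bevelled rim. It does not move up or down. Dry plastic: friction coefficient against the fingertips at least about 0.5.
- oblong_key_top (a point): Centre of the top of the oblong key, grey, 20 (console x) x 42 (console y) mm, standing 8 mm above the plate, at (-38, -72, 48) mm in the console's frame (the key nearer the robot).
- oblong_key (a joint): Travel of the oblong key in m, 0 up to 0.005 fully down; springs back up. About 1.5 N to start it, 4.5 N fully down; counts as pressed beyond 0.0035.
- round_key_top (a point): Centre of the top of the round key, grey, 25 mm across, same height, at (40, -72, 48) mm in the console's frame (the key farther from the robot). Not to be pressed.
- round_key (a joint): Travel of the round key in m, 0 up to 0.005 down; springs back up.
- eraser: dark grey eraser block 18 x 32 x 12 mm lying on the console's top plate in the corner beside the dial that is nearest the robot; origin under its centre
- mug: white ceramic mug, 82 mm wide, 92 mm tall, handle along its +y, stands on the desk to the +y side of the console; origin under its centre
- mouse: white computer mouse 105 x 58 x 28 mm, on the desk between console and robot; origin under its centre
- glasses_case: blue cloth-covered hard glasses case 160 x 62 x 41 mm, on the desk to the -y side of the console; origin under its centre
- stapler: black stapler 135 x 36 x 46 mm, on the desk beyond the console; origin under its centre

How it is judged:
By the outcome, as a careful person would: the job done as asked, in the order asked, and still so for the second after the job is handed in, with the robot touching nothing.
It also fails if it takes over 62 s, if anything falls off the work surface, if the arm or the gripper's body presses on something with over 40 N, if the wrist force passes 120 N, or if a joint passes its speed limit or range.

ROBOT

A 6-joint arm with a two-finger parallel gripper is mounted at the origin on the work surface. World frame = base frame: x ahead of the robot, y to its left, z up, the work surface at z = 0. Lengths are in m, angles in rad, forces in N, time in s.
With the tool pointing down it reaches from about 0.425 to 0.925 m from the base axis. Payload 12.5 kg.
Tool frame: the origin (TCP) lies midway between the tips of the shut fingers; the grasp point (between the pads) lies 19 mm behind it; z points along the fingers, y is the line along which they close (so a half turn about z gives the same grasp; the last joint's range is limited). The gripper opens to 85 mm and grips with 20 to 120 N. Pads are 22 mm wide; open, the fingers measure 114 mm over their backs; the gripper's body (76 mm by 85 mm) begins 54 mm behind the grasp point. The pads swing forward as they close: fully open they stand 13 mm farther back than shut.
Start: joints at [-1.296, 0.491, 1.559, -0, 1.092, -0.106], TCP at [0.232, -0.58, 0.231] pointing down, gripper open.
Joint ranges: [-3.1, 3.1], [-0.84, 2.19], [0.05, 2.79], [-1.13, 4.28], [0.06, 2.93], [-2.69, 2.69]. Speed limits (rad/s): [2.22, 2.22, 2.79, 3.14, 3.14, 3.14].

INTERFACE

Orientations are given as a 3x3 rotation matrix whose columns are the frame's x, y, z axes.
In Python, from station import ctrl gives the robot as it stands.
- The arm moves only by the tool arm_command, never from a script. Its argument "moves" is a list of rows, each an object with "dp": the shift along the tool's x, y, z in mm, a list of three; "turn": the turn, a rotation vector about the tool's x, y, z in rad, a list of three; "grip": the closure, from -1 (fully open) to 1 (shut). A call has 1 to 8 rows; each row is the pose to reach, as a shift and turn from the pose commanded when the call began, along the tool's axes at that moment; what a row does not reach only later rows make up. A row lasts 1/10 s, in which the tool goes at most 50 mm and 8.59 degrees, less where a joint would pass 70% of its speed; a pose out of reach is approached as far as the arm can. A call with a gripper value outside its range is refused whole. The fingers move at their own pace and stop on an object; the grip force is fixed at half the most. Time passes only in rows, so rows that repeat a pose let the fingers close. It gives the time, the measured TCP pose, the force, the opening and the grip force at its end, in the units of the state.
- ctrl.read_state(): the state, without advancing time (a new reading comes with each control period).
- ctrl.capture(name): name is "scene" or "side" or "wrist"; returns (picture, depth): 480x640x3 uint8, red, green, blue; 480x640 float32, m along the optical axis (not along the pixel's ray), 0 where there is no reading.
- ctrl.get_calibration(name): a dict with "fx", "fy", "cx", "cy" (pixels), "R" (3x3) and "t" (3): a world point X has camera coordinates R X + t. Camera axes: x right, y down, z forward; pixel columns grow to the right and rows downward; lengths in m; the calibration is good to about 2 mm. A picture is of the moment at which its call begins: read the wrist's pose just before it. get_calibration takes no time and is no camera call; for the wrist camera it gives the pose at the moment of the call.
- ctrl.finish_job(): hands the job in; it is judged then, once.
The state is a dict: "clock": time; "q": joint angles; "qd": joint speeds; "joint_efforts": joint torques, N m; "position": TCP position; "tool_rot": TCP orientation; "contact_force": force on the tool from outside, world axes, zero at the start; "ft_torque": the same for the moment, N m; "finger_gap": finger opening in m; "gripper_force": force on a finger pad.
Only numpy, scipy, OpenCV 4.12 (cv2) and the standard library are available. Lean on these libraries where they do the work, as an engineer would, in place of code of your own. Each camera call takes 0.05 s, during which the arm holds its last target. There are 200 camera calls.

## Working session

There is one attempt and no reset: what is moved stays moved. The work goes in short steps, Python scripts to look and compute and a tool call to move; the robot and the scene stay as the last step left them, time stands still between calls to the robot, and variables do not carry over. Pictures are saved under pics/ and viewed, at most 10 in all, crops included, and the job is handed in when it is done.

Besides the shell and the picture viewer there is one more tool, called after "Emit:" by a JSON object that holds its "fn" and its "kwargs", one argument or row to a line. arm_command: Moves the arm, as the interface text tells. Its arguments: {"type":"object","properties":{"moves":{"type":"array"}},"required":["moves"]}

```bash
mkdir -p pics; ls; python3 - <<'E'
from station import ctrl
import cv2,numpy as np
for n in ("scene","side"):
    p,d=ctrl.capture(n); c=ctrl.get_calibration(n)
    cv2.imwrite(f"pics/{n}0.png",p[:,:,::-1]); np.save(f"{n}_d.npy",d)
    R=np.array(c["R"]);print(n,c["fx"],c["cx"],c["cy"],(-R.T@np.array(c["t"])).round(3),R.round(3).tolist())
s=ctrl.read_state();print(s["clock"],s["position"],np.round(s["tool_rot"],3).tolist(),s["finger_gap"])
E
```

```text
pics
scene 452.2158489036452 328.5663010856695 235.44781055481621 [0.811 0.547 0.419] [[-0.859, 0.513, 0.01], [0.276, 0.479, -0.833], [-0.432, -0.713, -0.552]]
side 438.16095437156616 318.00804015288264 242.26205988811626 [ 0.235 -0.454  0.42 ] [[0.882, -0.47, 0.021], [-0.243, -0.493, -0.835], [0.403, 0.732, -0.549]]
0.1 [ 0.23225872 -0.58002994  0.23079308] [[0.928, 0.372, -0.0], [0.372, -0.928, 0.001], [0.0, -0.001, -1.0]] 0.08534902610369853
```

View pics/scene0.png

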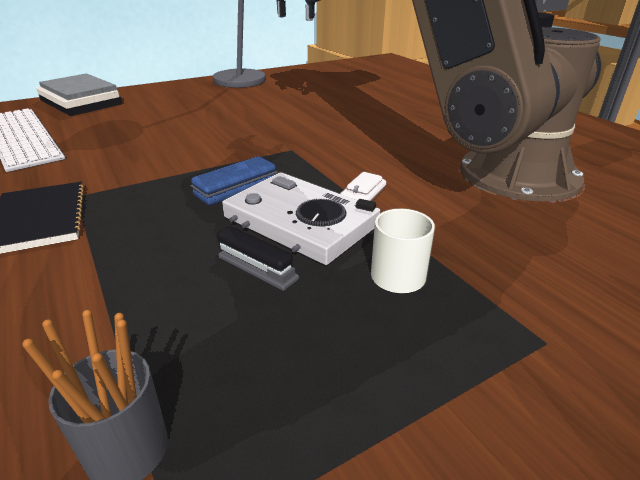

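View pics/side0.png

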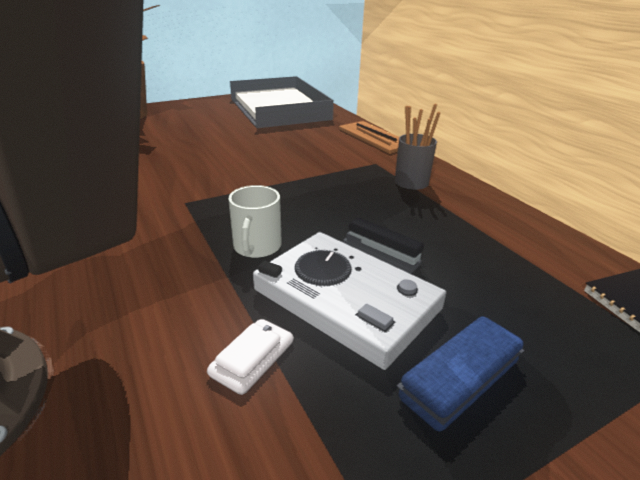

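The side view shows the dial at about (323,267), the oblong key top at (376,315), the round key at (407,286) and the pointer at (330,256). The scene view shows the dial at (321,212), the oblong key at (285,182) and the round key at (253,197).

```bash
cat > h.py <<'E'
import numpy as np
from station import ctrl
def cal(n):
    c=ctrl.get_calibration(n); return c,np.array(c["R"]),np.array(c["t"])
def ray(n,px,z,c=None):
    c,R,t=c or cal(n); o=-R.T@t
    d=R.T@np.array([(px[0]-c["cx"])/c["fx"],(px[1]-c["cy"])/c["fy"],1])
    return o+d*(z-o[2])/d[2]
def proj(n,X,c=None):
    c,R,t=c or cal(n); p=R@np.asarray(X)+t
    return np.array([c["fx"]*p[0]/p[2]+c["cx"],c["fy"]*p[1]/p[2]+c["cy"]])
def fit(model,meas):  # 2D rigid
    m=np.array(model);w=np.array(meas);a=m-m.mean(0);b=w-w.mean(0)
    th=np.arctan2((a[:,0]*b[:,1]-a[:,1]*b[:,0]).sum(),(a*b).sum())
    R=np.array([[np.cos(th),-np.sin(th)],[np.sin(th),np.cos(th)]])
    t=w.mean(0)-R@m.mean(0); return th,t,R,(w-(m@R.T+t))
E
python3 - <<'E'
from h import *
import cv2
M=[[0,.045],[-.038,-.072],[.040,-.072]];Z=[.045,.048,.048]
for n,P in (("side",[(323,267),(376,315),(407,286.5)]),("scene",[(321,211.5),(285,182),(253,197)])):
    W=[ray(n,p,z)[:2] for p,z in zip(P,Z)]
    th,t,R,r=fit(M,W);print(n,th,t,(r*1000).round(1).tolist(),np.array(W).round(3).tolist())
    im=cv2.imread(f"pics/{n}0.png");u,v=map(int,P[0])
    def dr(x,y,z): return proj(n,[*(R@[x,y]+t),z])
    x0,y0=u-75,v-55
    cr=cv2.resize(im[y0:y0+120,x0:x0+150],None,fx=5,fy=5,interpolation=cv2.INTER_CUBIC)
    if n=="side": cv2.imwrite("pics/side_dial.png",cr);print(x0,y0)
    for i,a in enumerate([.9,.3,-.3,-.9]): print(i,(5*(dr(.051*np.cos(a),.045+.051*np.sin(a),.04)-[x0,y0])).round())
    print("corners",[dr(x,y,.04).round(1).tolist() for x in(-.075,.075) for y in(-.115,.115)])
E
```

```text
side 0.3808905195982005 [ 0.50245174 -0.05574701] [[0.4, -1.2], [1.3, 1.3], [-1.8, -0.1]] [[0.486, -0.015], [0.495, -0.135], [0.565, -0.108]]
248 212
0 [337. 189.]
1 [435. 196.]
2 [514. 234.]
3 [548. 293.]
corners [[388.4, 355.3], [250.4, 273.4], [448.0, 291.8], [318.6, 231.8]]
scene 0.3565829641165272 [ 0.50918551 -0.04269299] [[-0.5, -1.7], [0.8, 2.7], [-0.3, -1.0]] [[0.493, -0.002], [0.499, -0.121], [0.571, -0.097]]
0 [411. 377.]
1 [314. 372.]
2 [241. 339.]
3 [220. 292.]
corners [[281.8, 171.9], [382.6, 210.6], [220.9, 201.2], [325.6, 251.2]]
```

View pics/side_dial.png

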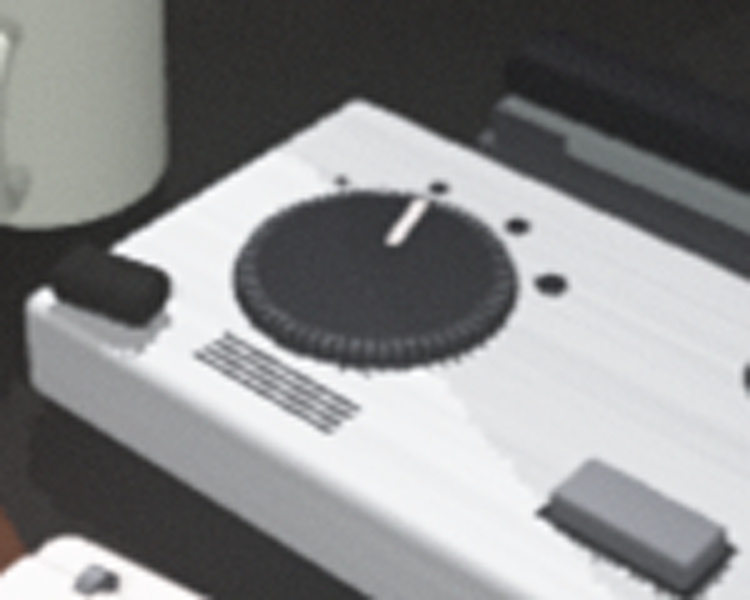

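The pointer is at the second dot (joint 0.6), so the dial needs +0.6 rad clockwise. The two cameras' fits differ by about 13 mm, so I'll refine with the wrist camera from close by.

```bash
python3 - <<'E'
from h import *
s=ctrl.read_state();c,R,t=cal("wrist");T=np.array(s["tool_rot"]);p=np.array(s["position"])
print("cam in tool",(T.T@(-R.T@t-p)).round(4),(T.T@R.T).round(3).tolist(),c["fx"],c["cx"],c["cy"])
print("to hover",(T.T@(np.array([.47,-.06,.25])-p)*1000).round())
E
```

```text
cam in tool [ 0.0826  0.     -0.1427] [[-0.001, -0.948, -0.319], [1.0, -0.001, -0.0], [0.0, -0.319, 0.948]] 404.5152737201711 311.3429629341521 232.73364122633348
to hover [ 414. -394.  -19.]
```

Emit:
{"fn": "arm_command", "kwargs": {
  "moves": [
    {"dp": [470, -400, -20], "turn": [0, 0, 0], "grip": -1},
    {"dp": [470, -400, -20], "turn": [0, 0, 0], "grip": -1},
    {"dp": [470, -400, -20], "turn": [0, 0, 0], "grip": -1},
    {"dp": [470, -400, -20], "turn": [0, 0, 0], "grip": -1},
    {"dp": [470, -400, -20], "turn": [0, 0, 0], "grip": -1},
    {"dp": [470, -400, -20], "turn": [0, 0, 0], "grip": -1},
    {"dp": [470, -400, -20], "turn": [0, 0, 0], "grip": -1},
    {"dp": [470, -400, -20], "turn": [0, 0, 0], "grip": -1}
  ]
}}

```text
clock: 0.9
position: [0.4191, -0.2246, 0.2443]
tool_rot: [[0.928, 0.371, 0.0], [0.371, -0.928, -0.0], [-0.0, 0.0, -1.0]]
contact_force: [1.2, -0.4, -1.0]
finger_gap: 0.0855
gripper_force: 0.0
```

Emit:
{"fn": "arm_command", "kwargs": {
  "moves": [
    {"dp": [164, -138, -5], "turn": [0, 0, 0], "grip": -1},
    {"dp": [164, -138, -5], "turn": [0, 0, 0], "grip": -1},
    {"dp": [164, -138, -5], "turn": [0, 0, 0], "grip": -1},
    {"dp": [164, -138, -5], "turn": [0, 0, 0], "grip": -1},
    {"dp": [164, -138, -5], "turn": [0, 0, 0], "grip": -1},
    {"dp": [164, -138, -5], "turn": [0, 0, 0], "grip": -1},
    {"dp": [164, -138, -5], "turn": [0, 0, 0], "grip": -1},
    {"dp": [164, -138, -5], "turn": [0, 0, 0], "grip": -1}
  ]
}}

```text
clock: 1.7
position: [0.5191, -0.0386, 0.2491]
tool_rot: [[0.929, 0.37, -0.0], [0.37, -0.929, -0.0], [-0.0, 0.0, -1.0]]
contact_force: [0.1, 0.3, 0.7]
finger_gap: 0.0854
gripper_force: 0.0
```

```bash
python3 - <<'E'
from h import *
import cv2
s=ctrl.read_state();print(s["position"],np.round(s["q"],2))
c=cal("wrist");p,d=ctrl.capture("wrist")
cv2.imwrite("pics/w1.png",p[:,:,::-1]);np.savez("w1.npz",d=d,R=c[1],t=c[2])
E
```

```text
[ 0.51911144 -0.03858766  0.24913382] [-0.2   0.32  1.79 -0.    1.03  0.99]
```

View pics/w1.png

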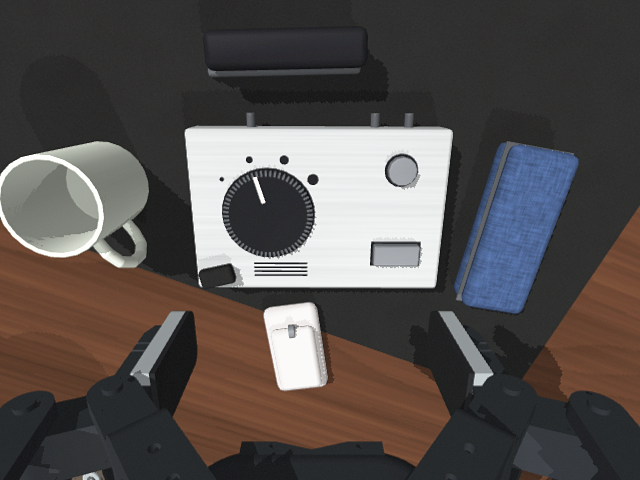

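The wrist view shows dots at about (222,179), (249,160), (284,160) and (313,180), and the dial at (268,212) with its pointer at dot 2. The oblong key is at (396,254) and the round key at (402,170).

```bash
python3 - <<'E'
from h import *
import cv2
g=cv2.imread("pics/w1.png",0);z=np.load("w1.npz");c=(cal("wrist")[0],z["R"],z["t"])
def blob(m,x,y,r):
    n,l,st,ce=cv2.connectedComponentsWithStats(m.astype(np.uint8))
    k=[i for i in range(1,n) if np.hypot(*(ce[i]-[x,y]))<r and st[i,4]<8000]
    i=max(k,key=lambda i:st[i,4]); return ce[i],st[i]
P=[];Z=[];M=[]
for (x,y),a in zip([(222,179),(249,160),(284,160),(313,180)],[.9,.3,-.3,-.9]):
    ce,st=blob(g<120,x,y,6);print(ce.round(1),st)
    P.append(ce);Z.append(.04);M.append([.051*np.cos(a),.045+.051*np.sin(a)])
for (x,y),m in (((396,252),[-.038,-.072]),((401,168),[.04,-.072])):
    ce,st=blob((g>130)&(g<190),x,y,8);print("key",ce.round(1),st)
    P.append(ce);Z.append(.048);M.append(m)
W=[ray("wrist",p,zz,c)[:2] for p,zz in zip(P,Z)]
for S in (slice(0,6),slice(0,4)):
    th,t,R,r=fit(M[S],W[S]);print(th,t,(r*1000).round(1).tolist())
th,t,R,r=fit(M,W)
print("dial",R@[0,.045]+t,"key",R@[-.038,-.072]+t,"round",R@[.04,-.072]+t)
d=z["d"]
for q in [(380,210),(268,230),(396,252)]:
    dd=d[q[1],q[0]];pc=np.array([(q[0]-c[0]["cx"])/c[0]["fx"],(q[1]-c[0]["cy"])/c[0]["fy"],1])*dd
    print("z",(c[1].T@(pc-c[2])).round(4))
print("corners",[proj("wrist",[*(R@[x,y]+t),.04],c).round() for x in(-.075,.075) for y in(-.115,.115)],"dialc",proj("wrist",[*(R@[0,.045]+t),.045],c))
E
```

```text
[221.5 178.7] [220 177   4   4  14]
[248.5 159.5] [246 157   6   6  32]
[283.7 159.6] [280 156   9   8  61]
[312.4 179.1] [308 174  10  11  91]
key [395.7 256.5] [371 246  48  22 917]
key [403.6 172.4] [389 157  31  33 680]
0.3717845909139563 [ 0.50439395 -0.05055557] [[-0.1, -0.1], [-0.3, 0.3], [-0.0, 0.1], [0.2, 0.0], [0.2, 0.4], [0.0, -0.8]]
0.3761019370512081 [ 0.50458472 -0.05055592] [[0.1, -0.1], [-0.2, 0.2], [-0.0, -0.1], [0.0, -0.1]]
dial [ 0.48804641 -0.00862995] key [ 0.49514616 -0.13144116] round [ 0.56781724 -0.10310542]
z [ 0.5284 -0.1015  0.0391]
z [ 0.4752 -0.0139  0.045 ]
z [ 0.4993 -0.1295  0.0475]
corners [array([436., 290.]), array([197., 288.]), array([455., 129.]), array([183., 128.])] dialc [267.34517937 215.20614782]
```

Emit:
{"fn": "arm_command", "kwargs": {
  "moves": [
    {"dp": [-18, -39, 0], "turn": [0, 0, 0], "grip": 0.05},
    {"dp": [-18, -39, 50], "turn": [0, 0, 0], "grip": 0.05},
    {"dp": [-18, -39, 100], "turn": [0, 0, 0], "grip": 0.05},
    {"dp": [-18, -39, 150], "turn": [0, 0, 0], "grip": 0.05},
    {"dp": [-18, -39, 190], "turn": [0, 0, 0], "grip": 0.05},
    {"dp": [-18, -39, 190], "turn": [0, 0, 0], "grip": 0.05},
    {"dp": [-18, -39, 190], "turn": [0, 0, 0], "grip": 0.05}
  ]
}}

```text
clock: 2.45
position: [0.4885, -0.0087, 0.0598]
tool_rot: [[0.929, 0.371, -0.001], [0.371, -0.929, 0.0], [-0.001, -0.0, -1.0]]
contact_force: [0.0, 0.1, -0.1]
finger_gap: 0.041
gripper_force: 0.0
```

Emit:
{"fn": "arm_command", "kwargs": {
  "moves": [
    {"dp": [0, 0, 5], "turn": [0, 0, 0], "grip": 0.05},
    {"dp": [0, 0, 10], "turn": [0, 0, 0], "grip": 0.05},
    {"dp": [0, 0, 14], "turn": [0, 0, 0], "grip": 0.05},
    {"dp": [0, 0, 15], "turn": [0, 0, 0], "grip": 0.05},
    {"dp": [0, 0, 15], "turn": [0, 0, 0], "grip": 0.05}
  ]
}}

```text
clock: 2.95
position: [0.4885, -0.008, 0.0444]
tool_rot: [[0.928, 0.372, 0.0], [0.372, -0.928, -0.0], [0.0, 0.0, -1.0]]
contact_force: [-1.1, 0.3, 0.1]
finger_gap: 0.0402
gripper_force: 0.0
```

Emit:
{"fn": "arm_command", "kwargs": {
  "moves": [
    {"dp": [0, 0, 1], "turn": [0, 0, 0], "grip": 0.05},
    {"dp": [0, 0, 1], "turn": [0, 0, 0], "grip": 0.05}
  ]
}}

```text
clock: 3.15
position: [0.4886, -0.008, 0.0435]
tool_rot: [[0.928, 0.372, 0.0], [0.372, -0.928, -0.0], [0.0, 0.0, -1.0]]
contact_force: [-0.3, -0.1, 1.8]
finger_gap: 0.0403
gripper_force: 1.2
```

Emit:
{"fn": "arm_command", "kwargs": {
  "moves": [
    {"dp": [0, 0, 1], "turn": [0, 0, 0], "grip": 0.05},
    {"dp": [0, 0, 1], "turn": [0, 0, 0], "grip": 0.05}
  ]
}}

```text
clock: 3.35
position: [0.4886, -0.0079, 0.0433]
tool_rot: [[0.928, 0.372, 0.001], [0.372, -0.928, -0.0], [0.001, 0.001, -1.0]]
contact_force: [-4.6, 0.3, 17.0]
finger_gap: 0.0408
gripper_force: 9.0
```

Emit:
{"fn": "arm_command", "kwargs": {
  "moves": [
    {"dp": [0, 0, 0], "turn": [0, 0, 0.09], "grip": 0.05},
    {"dp": [0, 0, 0], "turn": [0, 0, 0.18], "grip": 0.05},
    {"dp": [0, 0, 0], "turn": [0, 0, 0.27], "grip": 0.05},
    {"dp": [0, 0, 0], "turn": [0, 0, 0.36], "grip": 0.05},
    {"dp": [0, 0, 0], "turn": [0, 0, 0.45], "grip": 0.05},
    {"dp": [0, 0, 0], "turn": [0, 0, 0.54], "grip": 0.05},
    {"dp": [0, 0, 0], "turn": [0, 0, 0.62], "grip": 0.05},
    {"dp": [0, 0, 0], "turn": [0, 0, 0.62], "grip": 0.05}
  ]
}}

```text
clock: 4.15
position: [0.489, -0.0085, 0.0433]
tool_rot: [[0.971, -0.239, 0.002], [-0.239, -0.971, -0.001], [0.002, 0.0, -1.0]]
contact_force: [-2.4, -5.9, 16.8]
finger_gap: 0.0405
gripper_force: 8.3
```

```bash
python3 - <<'E'
from h import *
import cv2
s=ctrl.read_state();print(s["contact_force"],s["ft_torque"])
im=cv2.cvtColor(ctrl.capture("side")[0],cv2.COLOR_RGB2BGR)
cv2.imwrite("pics/s2.png",cv2.resize(im[200:340,230:400],None,fx=4,fy=4,interpolation=cv2.INTER_CUBIC))
E
```

```text
[-2.43279397 -5.93503497 16.84659411] [-0.97504166  0.41594503  0.04147317]
```

View pics/s2.png

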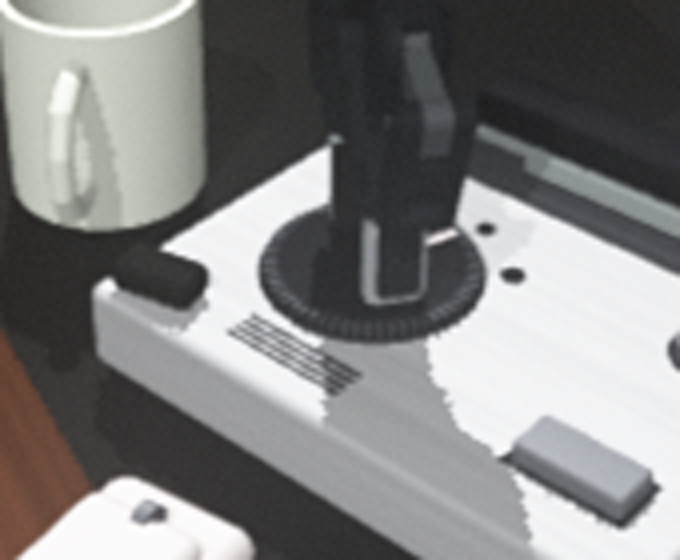

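The pointer, at crop (440,236), now faces the third dot at (487,229). Next I lift off, shut the fingers and go over the oblong key.

Emit:
{"fn": "arm_command", "kwargs": {
  "moves": [
    {"dp": [0, 0, -3], "turn": [0, 0, 0], "grip": 0.05},
    {"dp": [0, 0, -20], "turn": [0, 0, 0], "grip": 0.05},
    {"dp": [0, 0, -60], "turn": [0, 0, 0], "grip": 0.5},
    {"dp": [36, 118, -60], "turn": [0, 0, -0.62], "grip": 1},
    {"dp": [36, 118, -60], "turn": [0, 0, -0.62], "grip": 1},
    {"dp": [36, 118, -60], "turn": [0, 0, -0.62], "grip": 1},
    {"dp": [36, 118, -60], "turn": [0, 0, -0.62], "grip": 1},
    {"dp": [36, 118, -60], "turn": [0, 0, -0.62], "grip": 1}
  ]
}}

```text
clock: 5.0
position: [0.4952, -0.1322, 0.1021]
tool_rot: [[0.927, 0.375, -0.0], [0.375, -0.927, 0.0], [-0.0, -0.0, -1.0]]
contact_force: [0.5, -0.1, -0.0]
finger_gap: 0.0002
gripper_force: 0.0
```

Emit:
{"fn": "arm_command", "kwargs": {
  "moves": [
    {"dp": [0, 0, 0], "turn": [0, 0, 0], "grip": 1},
    {"dp": [0, 0, 0], "turn": [0, 0, 0], "grip": 1}
  ]
}}

```text
clock: 5.2
position: [0.4954, -0.131, 0.1022]
tool_rot: [[0.929, 0.37, -0.0], [0.37, -0.929, -0.0], [-0.0, -0.0, -1.0]]
contact_force: [-0.1, 0.6, 0.9]
finger_gap: -0.0001
gripper_force: 0.0
```

```bash
python3 - <<'E'
from h import *
import cv2
im=cv2.cvtColor(ctrl.capture("side")[0],cv2.COLOR_RGB2BGR)
cv2.imwrite("pics/s3.png",cv2.resize(im[210:350,250:430],None,fx=4,fy=4,interpolation=cv2.INTER_CUBIC))
E
```

```text
(no output)
```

View pics/s3.png

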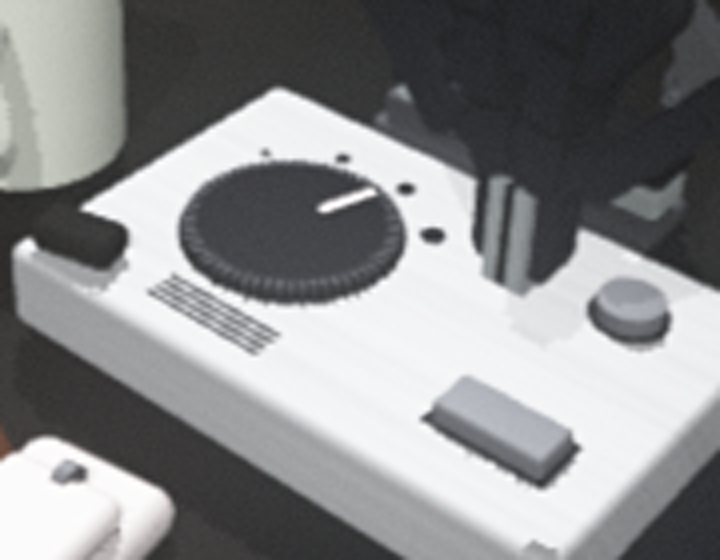

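The dial rests at the third dot: the pointer tip at (375,191) is in line with the dot at (406,188). Now I press the key.

Emit:
{"fn": "arm_command", "kwargs": {
  "moves": [
    {"dp": [0, 0, 30], "turn": [0, 0, 0], "grip": 1},
    {"dp": [0, 0, 48], "turn": [0, 0, 0], "grip": 1},
    {"dp": [0, 0, 54], "turn": [0, 0, 0], "grip": 1},
    {"dp": [0, 0, 57], "turn": [0, 0, 0], "grip": 1},
    {"dp": [0, 0, 59], "turn": [0, 0, 0], "grip": 1},
    {"dp": [0, 0, 59], "turn": [0, 0, 0], "grip": 1}
  ]
}}

```text
clock: 5.85
position: [0.4955, -0.131, 0.0438]
tool_rot: [[0.928, 0.372, 0.0], [0.372, -0.928, -0.0], [0.0, 0.0, -1.0]]
contact_force: [-1.8, 2.0, 4.3]
finger_gap: 0.0005
gripper_force: 2.0
```

Emit:
{"fn": "arm_command", "kwargs": {
  "moves": [
    {"dp": [0, 0, 0.7], "turn": [0, 0, 0], "grip": 1},
    {"dp": [0, 0, 0.7], "turn": [0, 0, 0], "grip": 1}
  ]
}}

```text
clock: 6.05
position: [0.4956, -0.1311, 0.043]
tool_rot: [[0.928, 0.372, 0.001], [0.372, -0.928, -0.0], [0.001, 0.001, -1.0]]
contact_force: [-1.7, 2.9, 6.6]
finger_gap: 0.0
gripper_force: 3.0
```

Emit:
{"fn": "arm_command", "kwargs": {
  "moves": [
    {"dp": [0, 0, 0.8], "turn": [0, 0, 0], "grip": 1},
    {"dp": [0, 0, 0.8], "turn": [0, 0, 0], "grip": 1}
  ]
}}

```text
clock: 6.25
position: [0.4957, -0.1311, 0.0429]
tool_rot: [[0.928, 0.372, 0.001], [0.372, -0.928, -0.0], [0.001, 0.001, -1.0]]
contact_force: [-4.0, 2.7, 16.5]
finger_gap: -0.0001
gripper_force: 8.0
```

Emit:
{"fn": "arm_command", "kwargs": {
  "moves": [
    {"dp": [0, 0, -3], "turn": [0, 0, 0], "grip": 1},
    {"dp": [0, 0, -10], "turn": [0, 0, 0], "grip": 1},
    {"dp": [0, 0, -40], "turn": [0, 0, 0], "grip": 1},
    {"dp": [0, 0, -90], "turn": [0, 0, 0], "grip": 1},
    {"dp": [0, 0, -120], "turn": [0, 0, 0], "grip": 1},
    {"dp": [80, 0, -150], "turn": [0, 0, 0], "grip": 1},
    {"dp": [80, 0, -150], "turn": [0, 0, 0], "grip": 1},
    {"dp": [80, 0, -150], "turn": [0, 0, 0], "grip": 1}
  ]
}}

```text
clock: 7.05
position: [0.5733, -0.1006, 0.194]
tool_rot: [[0.928, 0.373, 0.006], [0.373, -0.928, -0.002], [0.005, 0.004, -1.0]]
contact_force: [0.1, 0.1, 0.3]
finger_gap: -0.0003
gripper_force: 0.0
```

```bash
python3 - <<'E'
from h import *
import cv2
s=ctrl.read_state();print(s["clock"],s["position"],s["contact_force"])
im=cv2.cvtColor(ctrl.capture("side")[0],cv2.COLOR_RGB2BGR)
cv2.imwrite("pics/s4.png",im)
E
```

```text
7.05 [ 0.5732731  -0.10060635  0.19402625] [0.08089535 0.11356445 0.30751397]
```

View pics/s4.png

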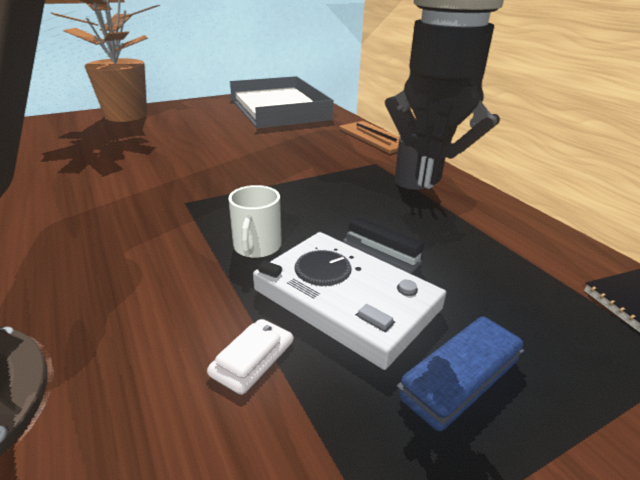

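The key bottomed out at 16.5 N and is up again at (376,315). The pointer at (340,260) is still on the third dot, nothing else has moved, and the arm is clear.

```bash
python3 -c "
from station import ctrl
print(ctrl.finish_job())"
```

```text
the job is handed in; nothing more can be done
None
```

The job is handed in: the dial is clicked in at the third dot, and the oblong key was then pressed fully down and came back up, with the round key not pressed and nothing else moved.

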